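Change the battery packs in the desk charging dock

ROBOT

A 6-joint arm with a two-finger parallel gripper is mounted at the origin on the work surface. World frame = base frame: x ahead of the robot, y to its left, z up, the work surface at z = 0. Lengths are in m, angles in degrees, forces in N, time in s.
With the tool pointing down it reaches from about 0.4 to 0.825 m from the base axis. Payload 7 kg.
Tool frame: the origin (TCP) lies between the finger pads; the fingertips stand 19 mm ahead of it and the grasp point (between the pads) is the TCP (r.tip_extent is the distance from the TCP to the fingertips, in m); z points along the fingers, y is the direction in which the jaws open and shut (so a half turn about z gives the same grasp; the last joint's range is limited). The gripper opens to 88 mm and grips with 3 to 60 N. Pads are 19 mm wide; open, the fingers measure 130 mm over their backs; the gripper's body (78 mm by 193 mm) begins 47 mm behind the grasp point.
Start: joints at [-49.383, 20.546, 0.682, 0, -70.136, -16.507], TCP at [0.276, -0.616, 0.246] pointing down, gripper open.
Joint ranges: [-176.03, 176.03], [-82.01, 121.73], [-58.28, 71.71], [-173.87, 95.51], [-174.79, -0.11], [-173.66, 173.66]. Speed limits (degrees/s): [136.94, 136.94, 172.46, 180, 180, 180].

INTERFACE

Orientations are given as [roll, pitch, yaw] about the fixed x, y, z axes, in that order (R = Rz(yaw) Ry(pitch) Rx(roll)).
In Python, from plant import r, capture, workorder, spotter gives the robot as it stands.
- The arm moves only by the tool step_arm, never from a script. Its argument "motion" is a list of rows, each a list of 5 numbers: the finger opening in m, from 0 to 0.0876, then the shift along the tool's x, y, z in m, then the turn about the tool's z in rad. In form: [[grip, dx, dy, dz, roll], ...]. A call has 1 to 5 rows; each row is the pose to reach, as a shift and turn from the pose commanded when the call began, along the tool's axes at that moment; what a row does not reach only later rows make up. A row lasts 1/8 s, in which the tool goes at most 62.5 mm and 10.7 degrees, less where a joint would pass 70% of its speed; a pose out of reach is approached as far as the arm can. A call with a gripper value outside its range is refused whole. The fingers move at their own pace and stop on an object; "newtons" is the grip in N (left out, the last holds). Time passes only in rows, so rows that repeat a pose let the fingers close. It gives the time, the measured TCP pose, the force and the opening at its end, in the units of the state.
- r.get_state(): the state, without advancing time (a new reading comes with each control period).
- capture(name): name is "side" or "top"; returns a dict with "image" (420x560x3 uint8, red, green, blue), "z_map" (420x560 float32, m along the optical axis (not along the pixel's ray), 0 where there is no reading), "fx", "fy", "cx", "cy" (pixels), "D" ([k1, k2, p1, p2, k3] as OpenCV has them; the pictures are not rectified), "pose" (4x4, takes a point from camera to world coordinates). Camera axes: x right, y down, z forward; pixel columns grow to the right and rows downward; lengths in m; the calibration is good to about 2 mm. A picture is of the moment at which its call begins.
- workorder.close_job(): hands the job in, once; it reports no verdict.
Trained networks look in the newest picture that a camera, given by its name, has taken for a name from the list of things; names that differ only in an ending like _2 or _b are one class to them, and where a whole thing is asked for, a point or a joint stands for the part that bears it (a point fixed in the world has none). Each returns a list of dicts, best first, with "p" (0 to 1); they miss things now and then, are a little off and sometimes report something else, mostly with a low value. They report only what shows in the picture. A call takes as long as a camera call. They do not tell look-alikes from the thing itself.
- spotter.regions_of(camera, label): "mask" (420x560 bool, what is visible of it).
- spotter.tip_of(camera, label): "location" ([x, y, z] in m, in world coordinates, good to about 4 mm: a listed point, or the origin of a listed thing).
The state is a dict: "time_s": time; "joints": joint angles; "qd": joint speeds; "joint_torque": joint torques, N m; "tcp_pos": TCP position; "eef_rot": TCP orientation; "contact_force": force on the tool from outside, world axes, zero at the start; "moment": the same for the moment, N m; "gripper_width": finger opening in m.
Only numpy, scipy, OpenCV 4.12 (cv2) and the standard library are available. Lean on these libraries where they do the work, as an engineer would, in place of code of your own. Each camera call takes 0.05 s, during which the arm holds its last target.

TASK

Swap the battery packs in the charging dock: take every charged pack that is in the dock out and stand it upright in the wooden tray, and press every flat pack from the desk fully home, flush, into a bay of its own. Packs may only go in or out of the dock with the power off, so if the isolator handle is on (bar pointing away from you) turn it off (bar lying left-right) first; once all packs are where they belong, turn it on. Leave the mug, books and mouse alone.

Things in the scene. Friction and masses are not known exactly. Their poses are not given: they have to be found in the camera images.
- dock: Fixed grey charging dock, a block 136 x 300 x 42 mm (x, y, z); origin at the centre of its underside, z up. In its top are four rectangular bays in a row along y, with their mouths flush with the top. They all stay in the dock's frame.
- bay1 (a point): Centre of the mouth of dock bay 1 (at dock y = -105 mm), on the dock's top face, 42 mm above the desk. The bay is 96 mm along x, 56 mm along y, 30 mm deep, edges chamfered 4 mm. It takes one pack: seated, the pack's body is flush with the dock's top and only its grip rib stands out.
- bay2 (a point): Centre of the mouth of dock bay 2 (at dock y = -35 mm), on the dock's top face, 42 mm above the desk. The bay is 96 mm along x, 56 mm along y, 30 mm deep, edges chamfered 4 mm. It takes one pack: seated, the pack's body is flush with the dock's top and only its grip rib stands out.
- bay3 (a point): Centre of the mouth of dock bay 3 (at dock y = 35 mm), on the dock's top face, 42 mm above the desk. The bay is 96 mm along x, 56 mm along y, 30 mm deep, edges chamfered 4 mm. It takes one pack: seated, the pack's body is flush with the dock's top and only its grip rib stands out.
- bay4 (a point): Centre of the mouth of dock bay 4 (at dock y = 105 mm), on the dock's top face, 42 mm above the desk. The bay is 96 mm along x, 56 mm along y, 30 mm deep, edges chamfered 4 mm. It takes one pack: seated, the pack's body is flush with the dock's top and only its grip rib stands out.
- handle (a joint): The isolator's rotary handle about its upright axis, rad: 0 = off stop, 1.571 = on stop, growing clockwise seen from above. An over-centre spring throws it to whichever stop is nearer (half way is 0.785) and holds it there with about 0.16 N m; it may start at either stop.
- handle_grip (a point): Middle of the handle's grip bar, on the turning axis, 83 mm above the desk. The bar is black, 84 mm long, 18 mm thick, 32 mm high (16 mm above and below this point), on a disc of 60 mm diameter; it turns with the handle: the bar's length is this frame's y axis, its thickness the x axis. 
- isolator: Fixed grey isolator box 116 x 116 x 59 mm that carries the rotary handle on its top centre; origin at the centre of its underside. With the bar lying along the box's y axis (left-right as the robot sees it, towards the dot mark) the handle is off; with the bar along the box's x axis (away from the robot, towards the line mark) it is on.
- tray: Fixed open wooden tray 170 x 230 x 25 mm (x, y, z), walls and floor 5 mm thick; origin at the centre of its underside.
- charged1: Charged battery pack that starts seated in dock bay 1 (may be absent: None). Black block 90 x 50 x 30 mm (x, y, z) with a grip rib 60 mm long (x), 16 mm thick (y) and 28 mm high centred on top, 58 mm high in all, 0.28 kg; origin at the centre of the underside, z up; turning it half round about z makes no difference.
- charged2: Charged battery pack that starts seated in dock bay 2 (may be absent: None). Black block 90 x 50 x 30 mm (x, y, z) with a grip rib 60 mm long (x), 16 mm thick (y) and 28 mm high centred on top, 58 mm high in all, 0.28 kg; origin at the centre of the underside, z up; turning it half round about z makes no difference.
- charged3: Charged battery pack that starts seated in dock bay 3 (may be absent: None). Black block 90 x 50 x 30 mm (x, y, z) with a grip rib 60 mm long (x), 16 mm thick (y) and 28 mm high centred on top, 58 mm high in all, 0.28 kg; origin at the centre of the underside, z up; turning it half round about z makes no difference.
- charged4: Charged battery pack that starts seated in dock bay 4 (may be absent: None). Black block 90 x 50 x 30 mm (x, y, z) with a grip rib 60 mm long (x), 16 mm thick (y) and 28 mm high centred on top, 58 mm high in all, 0.28 kg; origin at the centre of the underside, z up; turning it half round about z makes no difference.
- flat1: Flat (empty) battery pack that starts upright on the desk in front of the dock (may be absent: None). Same shape as the charged ones: block 90 x 50 x 30 mm, rib 60 x 16 x 28 mm on top, origin at the centre of the underside, 0.28 kg.
- flat2: Flat (empty) battery pack that starts upright on the desk in front of the dock (may be absent: None). Same shape as the charged ones: block 90 x 50 x 30 mm, rib 60 x 16 x 28 mm on top, origin at the centre of the underside, 0.28 kg.
- flat3: Flat (empty) battery pack that starts upright on the desk in front of the dock (may be absent: None). Same shape as the charged ones: block 90 x 50 x 30 mm, rib 60 x 16 x 28 mm on top, origin at the centre of the underside, 0.28 kg.
- flat4: Flat (empty) battery pack that starts upright on the desk in front of the dock (may be absent: None). Same shape as the charged ones: block 90 x 50 x 30 mm, rib 60 x 16 x 28 mm on top, origin at the centre of the underside, 0.28 kg.
- mug: Bystander: white mug, 80 mm wide, 95 mm high, origin at its underside.
- books: Bystander: two pocket books lying in a pile, about 90 x 150 x 40 mm, origin at its underside.
- mouse: Bystander: grey computer mouse 105 x 60 x 30 mm, origin at its underside.
There are look-alikes about, which are no part of the job. What is shaped like the flat1 but yellow is not meant.

How it is judged:
By the outcome, as a careful person would: the job done as asked, in the order asked, and still so for the second after the job is handed in, with the robot touching nothing.
Of charged1, charged2, charged3, charged4 only 1 to 2 are there at a start; the rules pass over those that are not, and their reading is None.
Of flat1, flat2, flat3, flat4 only 3 to 4 are there at a start; the rules pass over those that are not, and their reading is None.
At some moment in a run one of flat1, flat2, flat3, flat4 may be knocked a few centimetres aside while the robot is not near it.
Once in a run the grip may slacken for a moment while it holds something.
It also fails if it takes over 210 s, if anything falls off the work surface, if the arm or the gripper's body presses on something with over 40 N, if the wrist force passes 120 N, or if a joint passes its speed limit or range.

## Working session

There is one attempt and no reset: what is moved stays moved. The work goes in short steps, Python scripts to look and compute and a tool call to move; the robot and the scene stay as the last step left them, time stands still between calls to the robot, and variables do not carry over. Pictures are saved under pics/ and viewed, and the job is handed in when it is done.

Besides the shell and the picture viewer there is one more tool, called after "Request:" as a command line: name --pt "numbers of a row" for each row, then --argument value for the rest. step_arm: Moves the arm, as the interface text tells. Its arguments: {"type":"object","properties":{"motion":{"type":"array","items":{"type":"array","items":{"type":"number"}}},"newtons":{"type":"number"}},"required":["motion"]}

```bash
ls; mkdir -p pics; cat > h.py <<'E'
import numpy as np, cv2
from plant import r, capture, workorder, spotter
def snap(cam,name):
    c=capture(cam); cv2.imwrite(f'pics/{name}.png',c['image'][:,:,::-1]); return c
def cloud(c):
    z=c['z_map']; H,W=z.shape
    u,v=np.meshgrid(np.arange(W),np.arange(H))
    K=np.array([[c['fx'],0,c['cx']],[0,c['fy'],c['cy']],[0,0,1.]])
    p=cv2.undistortPoints(np.stack([u,v],-1).reshape(-1,1,2).astype(float),K,np.array(c['D'],float)).reshape(H,W,2)
    P=np.stack([p[...,0]*z,p[...,1]*z,z],-1)
    T=np.array(c['pose']); P=P@T[:3,:3].T+T[:3,3]; P[z<=0]=np.nan
    return P
E
python3 - <<'E'
from h import *
s=r.get_state(); print(s)
for n in ['top','side']:
    c=snap(n,n+'0'); print(n,c['fx'],c['D'],np.round(c['pose'],3).tolist())
    for l in ['dock','bay1','bay2','bay3','bay4','handle_grip','isolator','tray','charged1','flat1','mug','books','mouse']:
        try: print(l,[(np.round(d['location'],3).tolist(),round(d['p'],2)) for d in spotter.tip_of(n,l)])
        except Exception as e: print(l,e)
E
```

```text
pics
{'time_s': 0.0, 'joints': array([-4.93830542e+01,  2.05920344e+01,  6.32373318e-01, -2.11118267e-02,
       -7.01354722e+01, -1.65061844e+01]), 'qd': array([ 0.06425096,  0.08520645,  0.06029062, -0.10890866, -0.09806483,
        0.06137521]), 'joint_torque': array([-2.27573255e-04, -5.82712948e+01,  2.93055761e+01,  6.99759588e+00,
        6.57204859e-03, -1.75033047e-04]), 'tcp_pos': array([ 0.27551862, -0.61569382,  0.24460214]), 'eef_rot': array([ 1.79903148e+02, -8.00357370e-03, -1.55896422e+02]), 'contact_force': array([-0.66728739,  0.5882061 , -0.02140997]), 'moment': array([ 0.00137593,  0.03002387, -0.02206477]), 'gripper_width': 0.08761607130967192}
top 389.2626373686877 [-0.02910498  0.          0.          0.          0.        ] [[0.003, -0.994, 0.111, 0.406], [-1.0, -0.006, -0.021, 0.009], [0.021, -0.111, -0.994, 1.083], [0.0, 0.0, 0.0, 1.0]]
dock [([0.61, 0.017, 0.0], 0.8), ([0.436, 0.335, 0.002], 0.4)]
bay1 [([0.6, 0.122, 0.041], 0.92), ([0.626, -0.086, 0.044], 0.88), ([0.617, -0.019, 0.043], 0.73), ([0.609, 0.048, 0.042], 0.56), ([0.43, 0.04, 0.001], 0.23)]
bay
[... 1541 characters left out ...]
ay4 [([0.602, 0.123, 0.04], 0.91), ([0.618, -0.019, 0.039], 0.85), ([0.624, -0.089, 0.044], 0.78), ([0.609, 0.054, 0.04], 0.62)]
handle_grip [([0.422, -0.326, 0.083], 0.66)]
isolator [([0.426, -0.33, -0.001], 0.67)]
tray [([0.44, 0.334, -0.002], 0.69)]
charged1 [([0.608, 0.056, 0.014], 0.96)]
flat1 [([0.429, 0.041, -0.002], 0.91), ([0.446, -0.175, 0.0], 0.78), ([0.425, 0.128, -0.002], 0.73), ([0.316, -0.137, -0.006], 0.64), ([0.246, 0.27, 0.002], 0.59), ([0.431, -0.042, -0.003], 0.57)]
mug [([0.696, 0.365, -0.002], 0.77), ([0.621, -0.087, 0.041], 0.28)]
books [([0.795, -0.051, -0.0], 0.92)]
mouse [([0.692, -0.366, -0.002], 0.82), ([0.596, 0.124, 0.042], 0.68), ([0.622, -0.088, 0.043], 0.38)]
```

View pics/top0.png

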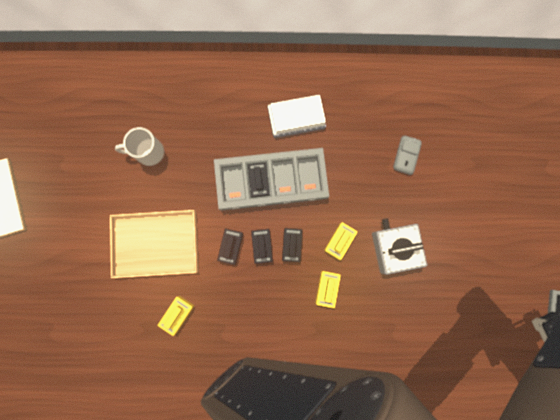

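View pics/side0.png

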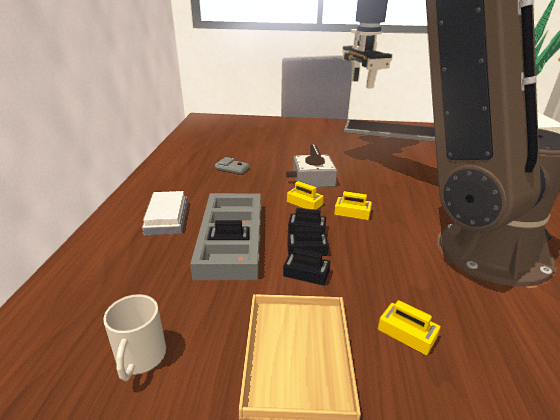

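Top view: charged pack in the dock at pixel (258,180), which is the third bay. Three black flat packs are at (230,247), (262,247) and (292,245), and the three yellow packs are look-alikes. The handle bar at (405,249) seems to lie left-right. Next I'll measure all of these precisely.

```bash
cat >> h.py <<'E'
def rect(pts):
    (c,(w,h),a)=cv2.minAreaRect((pts[:,:2]*1000).astype(np.float32))
    if w<h: w,h=h,w; a+=90
    a=(a+90)%180-90
    return np.round(c,1),round(w,1),round(h,1),round(a,1)
def blobs(P,m,mn=15):
    n,l,st,_=cv2.connectedComponentsWithStats(m.astype(np.uint8))
    for i in range(1,n):
        if st[i,4]>=mn:
            q=P[l==i]; yield q,l==i
def report(cam,c,zlo,zhi,box=(0.2,0.85,-0.45,0.48),mn=15):
    P=cloud(c)
    x0,x1,y0,y1=box
    with np.errstate(invalid='ignore'):
        m=(P[...,2]>zlo)&(P[...,2]<zhi)&(P[...,0]>x0)&(P[...,0]<x1)&(P[...,1]>y0)&(P[...,1]<y1)
    for q,l in blobs(P,m,mn):
        print(cam,rect(q),'med',np.round(np.median(q,0)*1000,1),'n',len(q),'rgb',c['image'][l].mean(0).astype(int))
E
python3 - <<'E'
from h import *
T=capture('top');S=capture('side')
for cam,c in (('top',T),('side',S)):
    print('--ribs/low'); report(cam,c,0.048,0.07)
    print('--body'); report(cam,c,0.015,0.07)
    print('--handle'); report(cam,c,0.085,0.11,(.35,.5,-.42,-.25))
    print('--iso'); report(cam,c,0.05,0.064,(.3,.55,-.45,-.2))
    print('--docktop'); report(cam,c,0.036,0.048,(.5,.72,-.2,.2))
im=T['image'][200:300,340:460]; cv2.imwrite('pics/iso.png',cv2.resize(im[:,:,::-1],None,fx=5,fy=5,interpolation=cv2.INTER_CUBIC))
im=T['image'][140:280,200:360]; cv2.imwrite('pics/dk.png',cv2.resize(im[:,:,::-1],None,fx=4,fy=4,interpolation=cv2.INTER_CUBIC))
E
```

```text
--ribs/low
top (array([706.1, 380.9]), 70.8, 31.9, -36.5) med [714.3 391.7  60. ] n 106 rgb [155 141 121]
top (array([678.6, 343.2]), 75.1, 28.7, -33.1) med [672.5 332.4  58.1] n 80 rgb [152 138 118]
top (array([ 421.6, -328. ]), 116.6, 114.8, 11.1) med [ 417.6 -321.5   59.3] n 1588 rgb [216 211 198]
top (array([ 443.5, -171.8]), 59.6, 16.4, -31.5) med [ 443.4 -171.8   58.2] n 146 rgb [245 239 100]
top (array([432.5, -38.5]), 58.6, 16.0, -3.6) med [432.4 -37.6  58.3] n 143 rgb [84 73 64]
top (array([427.1, 129.7]), 59.2, 16.2, -12.6) med [426.5 129.7  58.8] n 151 rgb [94 75 65]
top (array([429.3,  43.4]), 58.7, 16.1, 5.9) med [429.5  43.6  58.6] n 139 rgb [81 70 64]
top (array([ 313.6, -135.6]), 59.9, 17.2, -12.3) med [ 313.6 -134.2   58.1] n 157 rgb [245 238  95]
top (array([243.1, 271.5]), 59.3, 17.6, -30.3) med [244.2 270.6  58.2] n 163 rgb [244 236  95]
--body
top (array([793.7, -51. ]), 150.6, 89.3, -79.7) med [788.7 -49.9  40.3] n 1703 rgb [237 235 229]
top (array([706.1, 380.9]), 70.8, 31.9, -36.5) med [715.4 390.7  44.2] n 242 rgb [155 142 122]
top (array([677.8, 346.1]), 76.
[... 3318 characters left out ...]
array([243.8, 272.2]), 89.8, 51.8, -33.1) med [246.6 281.4  31.7] n 1677 rgb [219 187  10]
side (array([707.7, 341.3]), 67.9, 26.7, 33.2) med [713.5 332.9  52.8] n 681 rgb [179 162 139]
side (array([678.4, 390. ]), 95.1, 33.4, 66.7) med [672.2 395.8  43.5] n 1230 rgb [172 156 134]
side (array([714.9, 394.9]), 29.5, 3.5, -31.7) med [714.1 396.7  55.2] n 94 rgb [201 180 153]
--handle
side (array([ 422.3, -328.6]), 86.8, 18.7, -77.8) med [ 421.6 -312.9   99. ] n 109 rgb [96 78 65]
--iso
side (array([ 422. , -325.2]), 120.0, 115.1, -79.1) med [ 423.7 -297.1   59.5] n 532 rgb [198 184 165]
--docktop
side (array([612.8,  17.1]), 306.0, 136.2, -83.2) med [609.8  66.3  43.3] n 2726 rgb [126 121 111]
```

View pics/iso.png

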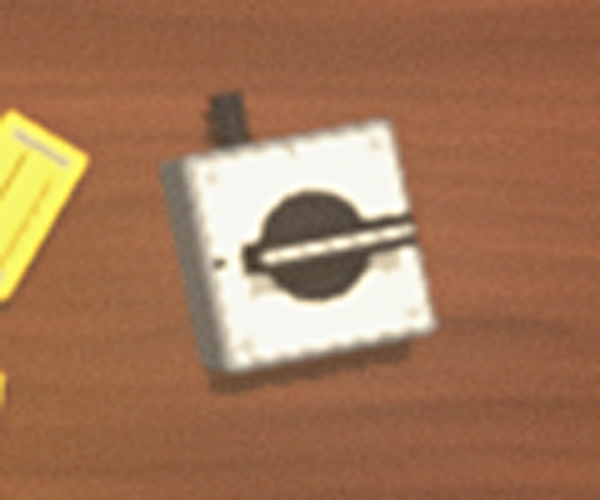

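View pics/dk.png

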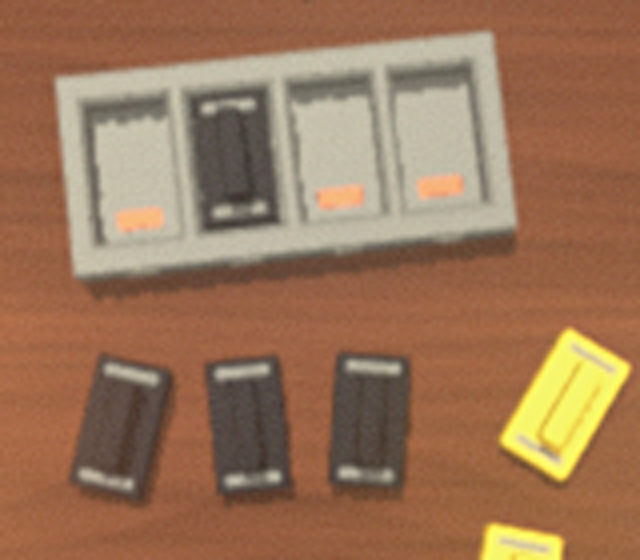

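The handle is off: its bar lies along the box's y axis, towards the dot mark. One charged pack is in bay 3 and three flats are on the desk. I'll refine the dock fit and then plan the first move.

```bash
cat >> h.py <<'E'
def plan(x,y,z,yaw,s=None):
    s=s or r.get_state(); p=np.array(s['tcp_pos']); rpy=s['eef_rot']
    from scipy.spatial.transform import Rotation as R
    M=R.from_euler('xyz',rpy,degrees=True)
    d=M.inv().apply(np.array([x,y,z])-p)
    dy=((yaw-rpy[2]+90)%180)-90
    print('t',round(s['time_s'],2),'tcp',np.round(p,4),'rpy',np.round(rpy,2),'w',round(s['gripper_width'],4),'F',np.round(s['contact_force'],1))
    print('delta tool',np.round(d,4),'roll',round(-np.radians(dy),4),'rows>=',np.ceil(max(np.linalg.norm(d)/.0625,abs(dy)/10.7)))
E
python3 - <<'E'
from h import *
for i in range(3): print(r.get_state()['tcp_pos'])
T=capture('top')
print(r.get_state()['tcp_pos'])
report('top',T,0.0405,0.0455,(.5,.72,-.2,.2),100)
report('top',T,0.062,0.08,(.5,.72,-.2,.2),15)
report('side',capture('side'),0.062,0.08,(.5,.72,-.2,.2),15)
# bay floors
report('top',T,0.006,0.02,(.555,.67,-.12,.16),100)
plan(.609,.054,.17,6.65)
E
```

```text
[ 0.27571773 -0.61612017  0.24557507]
[ 0.27571773 -0.61612017  0.24557507]
[ 0.27571773 -0.61612017  0.24557507]
[ 0.27570468 -0.61609462  0.24556587]
top (array([612.9,  19.1]), 300.2, 136.5, -83.3) med [610.5  35.4  42.9] n 2326 rgb [171 164 147]
top (array([608.1,  53.6]), 59.7, 15.9, 6.3) med [607.9  53.2  70.7] n 140 rgb [86 79 74]
side (array([607.7,  54. ]), 59.2, 19.2, 6.6) med [606.7  58.1  70.3] n 199 rgb [38 36 36]
top (array([619.5, -15.9]), 92.7, 55.5, 6.5) med [620.  -17.   13.2] n 661 rgb [188 177 156]
top (array([626.9, -86.4]), 91.1, 54.1, 6.9) med [626.1 -87.   13.2] n 611 rgb [190 178 156]
top (array([603. , 124.6]), 92.9, 54.8, 6.8) med [602.6 124.9  13. ] n 656 rgb [190 178 156]
t 1.6 tcp [ 0.2757 -0.6161  0.2456] rpy [ 180.     -0.   -155.89] w 0.0874 F [0.  0.5 0.2]
delta tool [-0.578   0.4755  0.0756] roll 0.3048 rows>= 13.0
```

Request:
step_arm --pt "0.05 -0.03 0.025 0 0.05" --pt "0.05 -0.072 0.06 0 0.1" --pt "0.05 -0.115 0.095 0 0.15" --pt "0.05 -0.158 0.13 0 0.2" --pt "0.05 -0.2 0.165 0 0.25" --newtons 40

```text
time_s: 2.22
tcp_pos: [0.3915, -0.3822, 0.2458]
eef_rot: [-180.0, 0.0, -170.3]
contact_force: [1.6, 0.6, 0.4]
gripper_width: 0.0508
```

Request:
step_arm --pt "0.05 -0.038 0.04 0 0" --pt "0.05 -0.08 0.08 0 0" --pt "0.05 -0.12 0.12 0 0" --pt "0.05 -0.16 0.16 0.02 0" --pt "0.05 -0.2 0.2 0.04 0"

```text
time_s: 2.85
tcp_pos: [0.5551, -0.151, 0.2057]
eef_rot: [-180.0, 0.1, -170.2]
contact_force: [0.2, -0.6, 0.1]
gripper_width: 0.0501
```

```bash
python3 -c "
from h import *
plan(.608,.0537,.12,6.7)"
```

```text
t 2.85 tcp [ 0.5551 -0.151   0.2057] rpy [-1.7999e+02  9.0000e-02 -1.7020e+02] w 0.0501 F [ 0.2 -0.6  0.1]
delta tool [-0.0868  0.1927  0.0858] roll 0.0541 rows>= 4.0
```

Request:
step_arm --pt "0.045 -0.02 0.045 0.02 0.03" --pt "0.045 -0.04 0.09 0.04 0.054" --pt "0.045 -0.06 0.14 0.06 0.054" --pt "0.045 -0.0868 0.1927 0.085 0.054" --pt "0.045 -0.0868 0.1927 0.085 0.054"

```text
time_s: 3.48
tcp_pos: [0.6067, 0.0551, 0.1184]
eef_rot: [-180.0, -0.1, -173.1]
contact_force: [0.1, -1.0, -0.2]
gripper_width: 0.0451
```

```bash
python3 -c "
from h import *
plan(.608,.0537,.065,6.7)"
```

```text
t 3.48 tcp [0.6067 0.0551 0.1184] rpy [-1.7997e+02 -1.5000e-01 -1.7310e+02] w 0.0451 F [ 0.1 -1.  -0.2]
delta tool [-0.0013 -0.0015  0.0534] roll 0.0035 rows>= 1.0
```

Request:
step_arm --pt "0.045 0 0 0.027 0" --pt "0.045 0 0 0.054 0" --pt "0.045 0 0 0.054 0" --pt "0.008 0 0 0.054 0" --pt "0.008 0 0 0.054 0"

```text
time_s: 4.1
tcp_pos: [0.6076, 0.052, 0.0681]
eef_rot: [180.0, 0.1, -173.3]
contact_force: [0.3, -0.1, -0.1]
gripper_width: 0.0305
```

Request:
step_arm --pt "0.008 0 0 0 0" --pt "0.008 0 0 0 0"

```text
time_s: 4.35
tcp_pos: [0.6071, 0.0521, 0.0673]
eef_rot: [180.0, 0.1, -173.3]
contact_force: [-1.2, 0.4, 3.0]
gripper_width: 0.0157
```

Request:
step_arm --pt "0.008 0 0 -0.01 0" --pt "0.008 0 0 -0.025 0" --pt "0.008 0 0 -0.045 0" --pt "0.008 0 0 -0.07 0" --pt "0.008 0 0 -0.095 0"

```text
time_s: 4.97
tcp_pos: [0.6066, 0.0519, 0.1633]
eef_rot: [180.0, 0.0, -173.3]
contact_force: [-0.0, -0.7, -2.2]
gripper_width: 0.0158
```

```bash
python3 -c "
from h import *
plan(.435,.338,.13,4)
c=snap('side','s1')"
```

```text
t 4.97 tcp [0.6066 0.0519 0.1633] rpy [ 1.7999e+02  2.0000e-02 -1.7331e+02] w 0.0158 F [-0.  -0.7 -2.2]
delta tool [0.1371 0.3041 0.0333] roll 0.047 rows>= 6.0
```

View pics/s1.png

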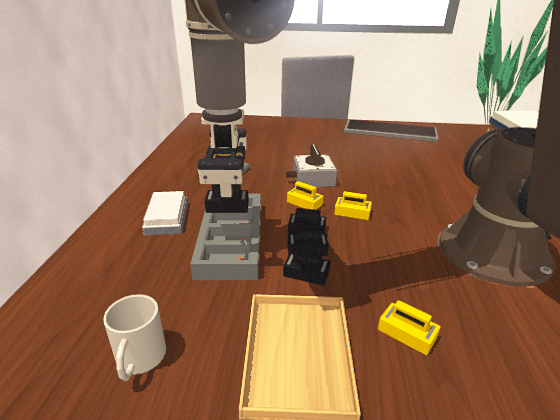

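The pack is out and held at pixel (228,195). Next, carry it to the tray.

Request:
step_arm --pt "0.008 0.016 0.036 0 0.02" --pt "0.008 0.038 0.084 0 0.04" --pt "0.008 0.062 0.138 0 0.047" --pt "0.008 0.086 0.192 0 0.047" --pt "0.008 0.11 0.244 0 0.047"

```text
time_s: 5.65
tcp_pos: [0.4679, 0.283, 0.1623]
eef_rot: [180.0, 0.0, -176.0]
contact_force: [0.5, 1.2, -1.5]
gripper_width: 0.0156
```

Request:
step_arm --pt "0.008 0.018 0.04 0 0" --pt "0.008 0.027 0.058 0 0" --pt "0.008 0.027 0.06 0.03 0" --pt "0.008 0.027 0.06 0.05 0" --pt "0.008 0.027 0.06 0.07 0"

```text
time_s: 6.28
tcp_pos: [0.438, 0.3391, 0.0912]
eef_rot: [-180.0, -0.0, -176.0]
contact_force: [0.4, 0.4, -2.7]
gripper_width: 0.0156
```

```bash
python3 -c "
from h import *
plan(.435,.338,.0613,4)
c=snap('side','s2')"
```

```text
t 6.28 tcp [0.438  0.3391 0.0912] rpy [-180.     -0.   -176.02] w 0.0156 F [ 0.4  0.4 -2.7]
delta tool [ 0.0031 -0.0009  0.0299] roll -0.0003 rows>= 1.0
```

View pics/s2.png

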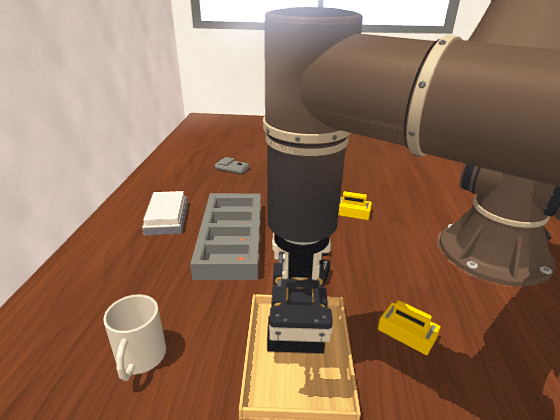

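Request:
step_arm --pt "0.008 0 0 0.015 0" --pt "0.008 0 0 0.025 0" --pt "0.008 0 0 0.03 0" --pt "0.008 0 0 0.031 0" --pt "0.008 0 0 0.031 0"

```text
time_s: 6.95
tcp_pos: [0.4381, 0.3396, 0.0609]
eef_rot: [180.0, 0.0, -176.0]
contact_force: [-0.4, -1.0, -1.7]
gripper_width: 0.0157
```

Request:
step_arm --pt "0.03 0 0 0 0" --pt "0.045 0 0 0 0" --pt "0.045 0 0 -0.02 0" --pt "0.045 0 0 -0.06 0" --pt "0.045 0 0 -0.1 0"

```text
time_s: 7.58
tcp_pos: [0.4379, 0.3394, 0.1619]
eef_rot: [-180.0, 0.0, -176.0]
contact_force: [1.3, 0.7, 0.0]
gripper_width: 0.0448
```

Request:
step_arm --pt "0.045 0.01 -0.03 0 0" --pt "0.045 0.02 -0.08 0 0.05" --pt "0.045 0.02 -0.13 0 0.1" --pt "0.045 0.02 -0.18 0 0.15" --pt "0.045 0.02 -0.23 0 0.15"

```text
time_s: 8.2
tcp_pos: [0.4341, 0.1073, 0.1612]
eef_rot: [179.9, 0.1, 175.4]
contact_force: [0.3, 0.3, -0.2]
gripper_width: 0.0454
```

```bash
python3 -c "
from h import *
plan(.427,.13,.12,-12.5)
c=snap('top','t2');s=snap('side','s3')
report('top',c,0.048,0.075,(.2,.72,-.2,.45))
report('side',s,0.048,0.075,(.2,.72,-.2,.45))"
```

```text
t 8.2 tcp [0.4341 0.1073 0.1612] rpy [1.7995e+02 7.0000e-02 1.7541e+02] w 0.0454 F [ 0.3  0.3 -0.2]
delta tool [0.0089 0.022  0.0412] roll 0.138 rows>= 1.0
top (array([694.7, 393.7]), 51.4, 11.7, -4.3) med [702.1 396.5  62.6] n 78 rgb [177 162 139]
top (array([677.8, 343.8]), 75.8, 29.9, -35.0) med [671.5 333.   61.4] n 96 rgb [176 160 137]
top (array([682.4, 432.5]), 11.7, 6.8, -68.0) med [681.6 431.2  61.6] n 16 rgb [191 170 143]
top (array([453.1, 342.4]), 29.5, 16.2, 1.0) med [456.5 341.1  63.9] n 76 rgb [111  88  72]
top (array([ 443.6, -171.8]), 59.9, 16.5, -31.2) med [ 443.4 -170.3   58.8] n 150 rgb [246 245 115]
top (array([432.5, -38.4]), 58.7, 16.0, -3.9) med [432.4 -37.5  58.7] n 142 rgb [100  87  76]
top (array([ 313.6, -135.8]), 59.6, 16.6, -10.9) med [ 313.5 -134.3   58.4] n 154 rgb [246 245 112]
top (array([243.5, 271.1]), 59.5, 17.5, -30.1) med [244.2 270.7  58.2] n 163 rgb [246 243 111]
side (array([ 313.7, -133.6]), 59.0, 17.8, -11.2) med [ 313.7 -130.9   57.2] n 148 rgb [208 178   5]
side (array([457.4, -38.6]), 15.3, 9.8, -85.6) med [456.9 -34.6  57.1] n 31 rgb [50 40 38]
side (array([412.6, -35.7]), 19.7, 17.0, -7.9) med [413.2 -31.3  57.7] n 60 rgb [44 40 35]
side (array([428.2,  43.1]), 59.0, 19.3, 6.1) med [427.9  48.1  58.4] n 214 rgb [31 29 30]
side (array([427.7, 131.4]), 60.3, 19.7, -15.0) med [427.  133.9  58.1] n 257 rgb [32 29 31]
side (array([243. , 271.3]), 59.5, 19.3, -34.9) med [244.1 274.5  58. ] n 415 rgb [216 188   4]
side (array([696.3, 331.2]), 48.9, 11.8, 6.3) med [701.2 329.3  62.5] n 333 rgb [193 174 149]
side (array([667.8, 381.3]), 66.6, 19.8, 53.4) med [667.  391.3  61.4] n 501 rgb [170 154 132]
side (array([438.8, 340. ]), 59.0, 18.1, 4.5) med [439.1 345.5  63.6] n 545 rgb [45 39 36]
side (array([709.5, 399. ]), 22.5, 2.9, -22.9) med [709.6 398.8  65.1] n 79 rgb [206 186 159]
side (array([685.6, 432.3]), 13.8, 10.0, -80.9) med [683.6 434.2  64.2] n 131 rgb [197 180 155]
```

View pics/s3.png

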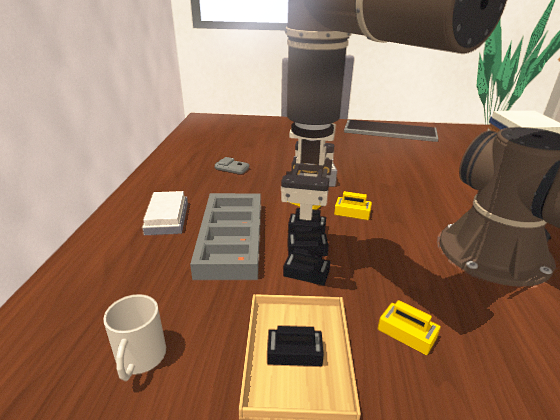

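The charged pack stands upright in the tray at (295,345), and its rib top measures 63.6 mm, as expected. Next is flat A, for bay 4.

Request:
step_arm --pt "0.045 0.005 0.012 0.02 0.07" --pt "0.045 0.0089 0.022 0.04 0.138" --pt "0.045 0.0089 0.022 0.07 0.138" --pt "0.045 0.0089 0.022 0.1 0.138" --pt "0.045 0.0089 0.022 0.106 0.138"

```text
time_s: 8.93
tcp_pos: [0.4262, 0.131, 0.0534]
eef_rot: [-179.9, -0.1, 167.5]
contact_force: [1.3, -0.8, -0.7]
gripper_width: 0.0448
```

```bash
python3 -c "
from h import *
plan(.427,.1298,.055,-12.5)"
```

```text
t 8.93 tcp [0.4262 0.131  0.0534] rpy [-1.7987e+02 -9.0000e-02  1.6752e+02] w 0.0448 F [ 1.3 -0.8 -0.7]
delta tool [-0.001  -0.001  -0.0016] roll 0.0003 rows>= 1.0
```

Request:
step_arm --pt "0.008 0 0 0 0" --pt "0.008 0 0 0 0" --pt "0.008 0 0 0 0" --pt "0.008 0 0 0 0"

```text
time_s: 9.43
tcp_pos: [0.4271, 0.1313, 0.0553]
eef_rot: [180.0, 0.0, 167.5]
contact_force: [-2.3, -0.7, 7.1]
gripper_width: 0.0155
```

Request:
step_arm --pt "0.008 0 0 -0.01 0" --pt "0.008 0 0 -0.03 0" --pt "0.008 0 0 -0.05 0" --pt "0.008 0 0 -0.065 0" --pt "0.008 0 0 -0.065 0"

```text
time_s: 10.05
tcp_pos: [0.4274, 0.1317, 0.1208]
eef_rot: [179.9, 0.1, 167.5]
contact_force: [-0.1, 0.4, -3.2]
gripper_width: 0.0153
```

```bash
python3 -c "
from h import *
plan(.6007,.1234,.12,6.7)"
```

```text
t 10.05 tcp [0.4274 0.1317 0.1208] rpy [1.7986e+02 9.0000e-02 1.6750e+02] w 0.0153 F [-0.1  0.4 -3.2]
delta tool [-0.171   0.0294  0.0012] roll -0.3351 rows>= 3.0
```

Request:
step_arm --pt "0.008 -0.04 0.007 0 -0.1" --pt "0.008 -0.085 0.015 0 -0.2" --pt "0.008 -0.13 0.022 0 -0.3" --pt "0.008 -0.171 0.0294 0 -0.335" --pt "0.008 -0.171 0.0294 0 -0.335"

```text
time_s: 10.68
tcp_pos: [0.6021, 0.1224, 0.1176]
eef_rot: [-180.0, -0.1, -173.4]
contact_force: [0.4, 0.1, -2.1]
gripper_width: 0.016
```

```bash
python3 -c "
from h import *
plan(.6007,.1234,.068,6.7)
c=snap('side','s4')
report('side',c,0.093,0.103,(.5,.72,0,.25))"
```

```text
t 10.68 tcp [0.6021 0.1224 0.1176] rpy [-1.7996e+02 -8.0000e-02 -1.7338e+02] w 0.016 F [ 0.4  0.1 -2.1]
delta tool [0.0013 0.0012 0.0496] roll -0.0013 rows>= 1.0
side (array([601.4, 125.4]), 89.4, 48.6, 8.3) med [598.7 133.3  94.5] n 357 rgb [48 45 44]
```

View pics/s4.png

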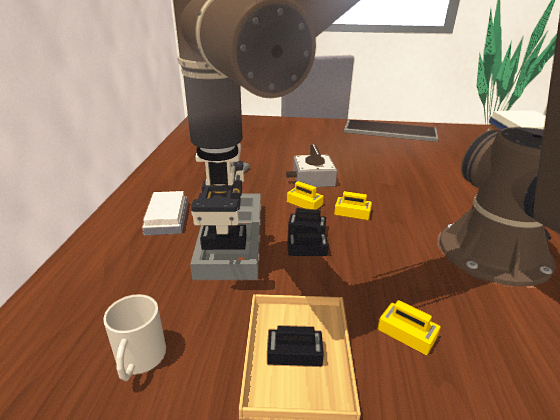

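Request:
step_arm --pt "0.008 0.0005 0.0005 0.015 0" --pt "0.008 0.001 0.0008 0.027 0" --pt "0.008 0.001 0.0008 0.036 0" --pt "0.008 0.001 0.0008 0.043 0" --pt "0.008 0.001 0.0008 0.05 0"

```text
time_s: 11.35
tcp_pos: [0.5992, 0.1237, 0.0693]
eef_rot: [180.0, 0.0, -173.3]
contact_force: [-0.4, 0.1, -2.9]
gripper_width: 0.0158
```

Request:
step_arm --pt "0.008 0 0 0.002 0" --pt "0.008 0 0 0.002 0"

```text
time_s: 11.6
tcp_pos: [0.5993, 0.1237, 0.0677]
eef_rot: [180.0, 0.0, -173.3]
contact_force: [0.7, -0.0, -3.2]
gripper_width: 0.0161
```

Request:
step_arm --pt "0.008 0 0 0.001 0" --pt "0.008 0 0 0.002 0" --pt "0.008 0 0 0.002 0"

```text
time_s: 11.98
tcp_pos: [0.5995, 0.1238, 0.0673]
eef_rot: [180.0, 0.1, -173.3]
contact_force: [-5.6, -0.7, 10.8]
gripper_width: 0.0157
```

```bash
python3 -c "
from h import *
c=snap('side','s5')
report('side',c,0.032,0.05,(.55,.65,0.09,.16))
report('side',c,0.05,0.08,(.55,.65,0.09,.16))"
```

```text
side (array([600. , 125.7]), 99.9, 68.8, 0.4) med [589.4 140.1  43.6] n 559 rgb [61 58 55]
side (array([597.8, 139.5]), 58.8, 20.2, 6.9) med [595.8 144.9  57. ] n 118 rgb [131 118 100]
```

Request:
step_arm --pt "0.008 0 0 0.002 0" --pt "0.008 0 0 0.002 0"

```text
time_s: 12.28
tcp_pos: [0.5995, 0.1237, 0.0673]
eef_rot: [180.0, 0.1, -173.2]
contact_force: [-11.5, -0.5, 27.1]
gripper_width: 0.0157
```

Request:
step_arm --pt "0.03 0 0 -0.003 0" --pt "0.045 0 0 -0.003 0" --pt "0.045 0 0 -0.02 0" --pt "0.045 0 0 -0.05 0" --pt "0.045 0 0 -0.08 0"

```text
time_s: 12.9
tcp_pos: [0.5993, 0.1236, 0.1451]
eef_rot: [-180.0, 0.0, -173.3]
contact_force: [0.2, 0.9, -0.6]
gripper_width: 0.0449
```

Request:
step_arm --pt "0.045 0.03 -0.01 0 0" --pt "0.045 0.07 -0.03 0 0" --pt "0.045 0.11 -0.05 0 0" --pt "0.045 0.15 -0.07 0 0"

```text
time_s: 13.4
tcp_pos: [0.4575, 0.0359, 0.1443]
eef_rot: [180.0, 0.0, -173.3]
contact_force: [0.3, 0.8, 1.6]
gripper_width: 0.0452
```

```bash
python3 -c "
from h import *
plan(.4287,.0435,.12,6)
c=snap('top','t6');s=snap('side','s6')
report('top',c,0.048,0.075,(.2,.68,-.2,.45))
report('side',s,0.048,0.075,(.2,.68,-.2,.45))"
```

```text
t 13.4 tcp [0.4575 0.0359 0.1443] rpy [ 1.800e+02  5.000e-02 -1.733e+02] w 0.0452 F [0.3 0.8 1.6]
delta tool [0.0277 0.0109 0.0243] roll 0.0123 rows>= 1.0
top (array([662.3, 350.4]), 56.3, 12.1, -64.7) med [661.9 343.   58.7] n 61 rgb [178 161 138]
top (array([601.6, 124.8]), 56.9, 16.4, 6.7) med [604.4 124.4  70.8] n 128 rgb [99 90 83]
top (array([450.3, 341. ]), 34.6, 16.8, -0.5) med [453.7 341.2  63.3] n 89 rgb [117  92  74]
top (array([ 443.6, -171.8]), 59.3, 16.4, -31.5) med [ 443.4 -171.4   58.7] n 147 rgb [247 245 116]
top (array([420.7, -37.6]), 34.2, 15.9, -0.7) med [419.4 -37.5  58.6] n 86 rgb [82 70 58]
top (array([403.5,  40.4]), 15.7, 7.7, -80.2) med [403.4  38.3  58.8] n 17 rgb [90 80 71]
top (array([ 313.6, -135.5]), 59.6, 17.2, -11.6) med [ 313.4 -134.4   58.2] n 158 rgb [246 244 111]
side (array([ 313.5, -135.3]), 58.7, 19.9, -8.7) med [ 313.7 -130.4   57. ] n 146 rgb [207 177   5]
side (array([431.9, -38. ]), 59.8, 19.0, -3.6) med [431.8 -33.4  57.6] n 176 rgb [39 33 30]
side (array([428.2,  43.7]), 58.8, 19.4, 5.6) med [428.   48.   58.3] n 215 rgb [29 26 28]
side (array([599.3, 125. ]), 59.2, 19.6, 7.8) med [598.  130.3  65.3] n 393 rgb [38 35 35]
side (array([243.3, 271.6]), 59.8, 19.3, -34.5) med [243.9 274.8  58.1] n 413 rgb [217 188   4]
side (array([675.8, 331.9]), 9.2, 1.8, -25.6) med [675.7 331.7  68.6] n 25 rgb [214 195 166]
side (array([662.1, 377.5]), 57.6, 13.9, 64.6) med [661.5 387.3  61.2] n 393 rgb [165 149 128]
side (array([438.8, 340.6]), 59.0, 17.4, 4.1) med [439.1 345.7  63.7] n 545 rgb [45 39 36]
```

View pics/s6.png

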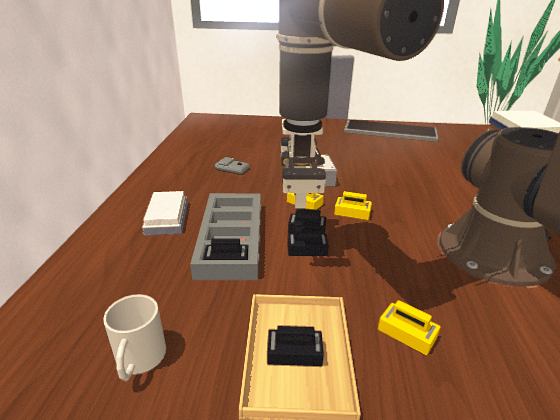

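Flat A is seated in bay 4, at pixel (228,252). Rib top is 70.8 mm, and it bottomed out at 27 N. Next is flat B, for bay 3.

Request:
step_arm --pt "0.045 0.015 0.006 0.01 0.012" --pt "0.045 0.028 0.011 0.03 0.012" --pt "0.045 0.028 0.011 0.06 0.012" --pt "0.045 0.028 0.011 0.085 0.012" --pt "0.045 0.028 0.011 0.089 0.012"

```text
time_s: 14.12
tcp_pos: [0.4291, 0.0442, 0.0539]
eef_rot: [-179.9, -0.1, -174.0]
contact_force: [0.5, 0.8, -0.2]
gripper_width: 0.0448
```

Request:
step_arm --pt "0.045 0 0 0 0" --pt "0.008 0 0 0 0" --pt "0.008 0 0 0 0" --pt "0.008 0 0 0 0" --pt "0.008 0 0 0 0"

```text
time_s: 14.75
tcp_pos: [0.4293, 0.0442, 0.0549]
eef_rot: [180.0, 0.0, -174.0]
contact_force: [-0.7, -0.4, 4.7]
gripper_width: 0.0158
```

Request:
step_arm --pt "0.008 0 0 -0.01 0" --pt "0.008 0 0 -0.03 0" --pt "0.008 0 0 -0.05 0" --pt "0.008 0 0 -0.065 0" --pt "0.008 0 0 -0.065 0"

```text
time_s: 15.38
tcp_pos: [0.4297, 0.0446, 0.1207]
eef_rot: [179.9, 0.1, -174.0]
contact_force: [-1.3, 0.1, -3.5]
gripper_width: 0.0159
```

```bash
python3 -c "
from h import *
plan(.6085,.0538,.12,6.7)"
```

```text
t 15.38 tcp [0.4297 0.0446 0.1207] rpy [ 1.7994e+02  1.2000e-01 -1.7399e+02] w 0.0159 F [-1.3  0.1 -3.5]
delta tool [-0.1788 -0.0095  0.0011] roll -0.0121 rows>= 3.0
```

Request:
step_arm --pt "0.008 -0.04 -0.002 0 -0.006" --pt "0.008 -0.09 -0.005 0 -0.012" --pt "0.008 -0.14 -0.0075 0 -0.012" --pt "0.008 -0.179 -0.0095 0 -0.012" --pt "0.008 -0.179 -0.0095 0 -0.012"

```text
time_s: 16.0
tcp_pos: [0.6099, 0.0534, 0.1175]
eef_rot: [-180.0, -0.1, -173.4]
contact_force: [-0.9, 0.2, -2.9]
gripper_width: 0.0157
```

Request:
step_arm --pt "0.008 0 0 0 0" --pt "0.008 0 0 0 0"

```text
time_s: 16.25
tcp_pos: [0.6071, 0.0534, 0.1193]
eef_rot: [-180.0, -0.1, -173.3]
contact_force: [-1.0, 1.1, -2.1]
gripper_width: 0.0158
```

```bash
python3 -c "
from h import *
plan(.6085,.0538,.067,6.7)
c=snap('side','s7')
report('side',c,0.09,0.103,(.5,.72,-.05,.25))"
```

```text
t 16.25 tcp [0.6071 0.0534 0.1193] rpy [-1.800e+02 -6.000e-02 -1.733e+02] w 0.0158 F [-1.   1.1 -2.1]
delta tool [-0.0015  0.0002  0.0523] roll -0.0 rows>= 1.0
side (array([605.7,  54.8]), 90.0, 52.7, 6.4) med [597.6  67.1  95.9] n 407 rgb [45 42 41]
```

View pics/s7.png

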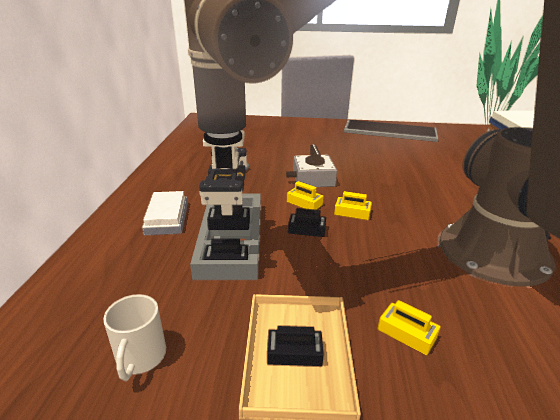

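Request:
step_arm --pt "0.008 -0.0008 0 0.02 0" --pt "0.008 -0.0015 0 0.032 0" --pt "0.008 -0.0015 0 0.04 0" --pt "0.008 -0.0015 0 0.047 0" --pt "0.008 -0.0015 0 0.052 0"

```text
time_s: 16.92
tcp_pos: [0.6098, 0.0537, 0.0674]
eef_rot: [-180.0, 0.0, -173.3]
contact_force: [0.3, -1.0, -3.0]
gripper_width: 0.0156
```

Request:
step_arm --pt "0.008 0 0 0.002 0" --pt "0.008 0 0 0.004 0" --pt "0.008 0 0 0.004 0"

```text
time_s: 17.3
tcp_pos: [0.6099, 0.0538, 0.0669]
eef_rot: [-180.0, 0.1, -173.2]
contact_force: [-11.0, 0.4, 23.0]
gripper_width: 0.0154
```

Seated with a 23 N reaction, so release and look.

Request:
step_arm --pt "0.03 0 0 -0.003 0" --pt "0.045 0 0 -0.003 0" --pt "0.045 0 0 -0.02 0" --pt "0.045 0 0 -0.05 0" --pt "0.045 0 0 -0.08 0"

```text
time_s: 17.92
tcp_pos: [0.6099, 0.0536, 0.1452]
eef_rot: [-180.0, 0.0, -173.3]
contact_force: [0.1, -0.5, 0.2]
gripper_width: 0.0453
```

```bash
python3 -c "
from h import *
c=snap('top','t8');s=snap('side','s8')
report('top',c,0.048,0.075,(.2,.68,-.2,.45))
report('side',s,0.048,0.075,(.2,.68,-.2,.45))
plan(.432,-.0385,.12,-3.8)"
```

```text
top (array([625. , 133.7]), 13.2, 8.4, -85.8) med [625.1 131.2  69.2] n 16 rgb [115 108 100]
top (array([592.1,  52.6]), 26.4, 15.7, 4.2) med [591.5  52.7  70.6] n 70 rgb [77 70 66]
top (array([583.6, 122.7]), 27.5, 16.0, 8.3) med [580.3 123.4  70.7] n 66 rgb [70 61 55]
top (array([ 443.5, -171.9]), 60.3, 16.6, -31.0) med [ 443.4 -171.2   58.3] n 148 rgb [247 245 116]
top (array([432.5, -38.4]), 58.7, 16.2, -3.6) med [432.4 -37.5  58.9] n 144 rgb [83 69 56]
top (array([ 313.7, -135.7]), 59.4, 16.3, -10.8) med [ 313.6 -134.5   58.5] n 155 rgb [246 245 112]
side (array([ 443.4, -169.9]), 61.8, 18.7, -28.7) med [ 442.8 -166.8   57.2] n 135 rgb [207 176   8]
side (array([ 313.7, -134.4]), 58.7, 20.7, -11.7) med [ 313.3 -130.7   57.1] n 149 rgb [208 178   5]
side (array([432. , -38.3]), 59.7, 18.9, -4.7) med [432.6 -33.   57.9] n 175 rgb [37 31 27]
side (array([608.4,  54.4]), 59.9, 20.4, 6.6) med [607.   60.   65.5] n 343 rgb [37 34 34]
side (array([599.2, 124.4]), 59.4, 21.7, 5.8) med [598.4 130.3  65. ] n 392 rgb [32 29 30]
side (array([243.1, 271.8]), 59.5, 18.1, -34.4) med [244.  274.8  57.9] n 416 rgb [218 190   4]
side (array([675.6, 331.7]), 10.2, 2.0, -26.0) med [676.8 331.2  66.6] n 25 rgb [216 197 169]
side (array([662.1, 377.3]), 57.5, 13.4, 64.9) med [661.2 387.1  61.4] n 394 rgb [166 150 129]
side (array([438.8, 340.2]), 59.1, 18.5, 3.7) med [439.1 345.6  63.6] n 544 rgb [46 39 37]
t 18.02 tcp [0.6121 0.0542 0.1483] rpy [ 179.96    0.38 -173.27] w 0.0448 F [ 0.6 -0.4  0.1]
delta tool [ 0.1899 -0.071   0.0269] roll 0.1839 rows>= 4.0
```

View pics/t8.png

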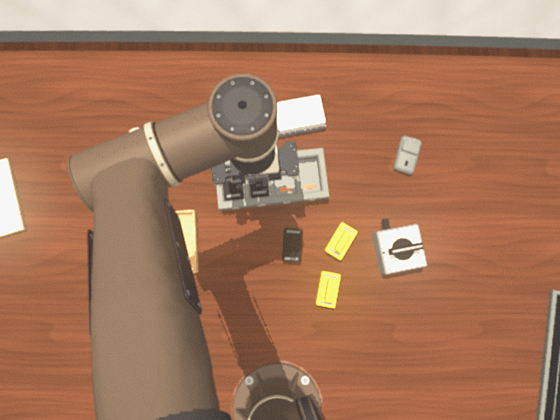

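Flats A and B show in bays 4 and 3 at (233,188) and (259,185). Flat C is undisturbed at (292,245), so next I'll put it in bay 2.

Request:
step_arm --pt "0.045 0.035 -0.013 0 0.05" --pt "0.045 0.08 -0.03 0 0.1" --pt "0.045 0.13 -0.048 0 0.15" --pt "0.045 0.188 -0.0705 0.01 0.184" --pt "0.045 0.188 -0.0705 0.024 0.184"

```text
time_s: 18.65
tcp_pos: [0.4277, -0.0399, 0.12]
eef_rot: [180.0, 0.0, 176.0]
contact_force: [1.2, 0.0, 0.5]
gripper_width: 0.0454
```

Request:
step_arm --pt "0.045 0 0 0 0" --pt "0.045 0 0 0 0"

```text
time_s: 18.9
tcp_pos: [0.4322, -0.0379, 0.1202]
eef_rot: [180.0, 0.0, 176.2]
contact_force: [-0.0, 0.0, 0.4]
gripper_width: 0.0448
```

```bash
python3 -c "
from h import *
s=snap('side','s9')
report('side',s,0.048,0.062,(.37,.5,-.1,.02))
plan(.4323,-.0385,.055,-3.8)"
```

```text
side (array([432. , -37.3]), 59.0, 20.5, -7.1) med [432.8 -32.8  57.7] n 177 rgb [40 34 30]
t 18.95 tcp [ 0.4322 -0.0378  0.1201] rpy [1.7999e+02 4.0000e-02 1.7617e+02] w 0.0451 F [ 0.   0.7 -0.1]
delta tool [-0.0001 -0.0007  0.0651] roll -0.0005 rows>= 2.0
```

Request:
step_arm --pt "0.045 0 0 0.03 0" --pt "0.045 0 0 0.055 0" --pt "0.045 0 0 0.065 0" --pt "0.045 0 0 0.065 0" --pt "0.008 0 0 0.065 0"

```text
time_s: 19.58
tcp_pos: [0.432, -0.038, 0.0553]
eef_rot: [180.0, 0.1, 176.2]
contact_force: [0.0, 0.2, 0.1]
gripper_width: 0.0394
```

Request:
step_arm --pt "0.008 0 0 0 0" --pt "0.008 0 0 0 0" --pt "0.008 0 0 0 0" --pt "0.008 0 0 0 0"

```text
time_s: 20.08
tcp_pos: [0.4314, -0.0382, 0.055]
eef_rot: [180.0, 0.0, 176.2]
contact_force: [-1.0, -0.3, 5.8]
gripper_width: 0.0157
```

Request:
step_arm --pt "0.008 0 0 -0.01 0" --pt "0.008 0 0 -0.03 0" --pt "0.008 0 0 -0.05 0" --pt "0.008 0 0 -0.065 0" --pt "0.008 0 0 -0.065 0"

```text
time_s: 20.7
tcp_pos: [0.4317, -0.038, 0.1206]
eef_rot: [179.9, 0.1, 176.1]
contact_force: [0.4, 0.4, -3.8]
gripper_width: 0.0158
```

```bash
python3 -c "
from h import *
plan(.6170,-.0157,.12,6.7)"
```

```text
t 20.7 tcp [ 0.4317 -0.038   0.1206] rpy [1.7994e+02 1.3000e-01 1.7615e+02] w 0.0158 F [ 0.4  0.4 -3.8]
delta tool [-0.1833  0.0347  0.0011] roll -0.1842 rows>= 3.0
```

Request:
step_arm --pt "0.008 -0.04 0.008 0 -0.05" --pt "0.008 -0.09 0.017 0 -0.1" --pt "0.008 -0.14 0.0265 0 -0.15" --pt "0.008 -0.1835 0.0347 0 -0.184" --pt "0.008 -0.1835 0.0347 0 -0.184"

```text
time_s: 21.32
tcp_pos: [0.6187, -0.0156, 0.1173]
eef_rot: [-180.0, -0.1, -173.3]
contact_force: [-0.8, -0.7, -3.1]
gripper_width: 0.0157
```

Request:
step_arm --pt "0.008 0 0 0 0" --pt "0.008 0 0 0 0"

```text
time_s: 21.58
tcp_pos: [0.6155, -0.0161, 0.1191]
eef_rot: [180.0, -0.1, -173.3]
contact_force: [-0.2, 0.2, -2.1]
gripper_width: 0.0158
```

```bash
python3 -c "
from h import *
plan(.6170,-.0157,.067,6.7)
c=snap('side','s10')
report('side',c,0.09,0.103,(.5,.72,-.1,.25))"
```

```text
t 21.57 tcp [ 0.6155 -0.0161  0.1191] rpy [ 1.8000e+02 -7.0000e-02 -1.7332e+02] w 0.0158 F [-0.2  0.2 -2.1]
delta tool [-0.0016  0.0002  0.0521] roll -0.0003 rows>= 1.0
side (array([615.4, -12.3]), 89.8, 48.9, 7.2) med [609.1  -1.9  95.7] n 342 rgb [47 43 41]
```

View pics/s10.png

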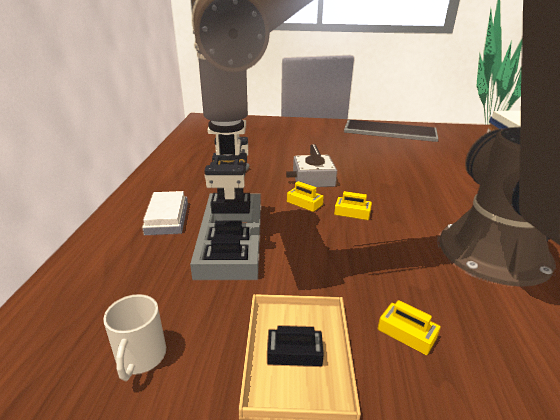

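Flat C is held over bay 2, at (231,200). Insert it.

Request:
step_arm --pt "0.008 -0.0008 0 0.02 0" --pt "0.008 -0.0012 0 0.032 0" --pt "0.008 -0.0012 0 0.04 0" --pt "0.008 -0.0012 0 0.047 0" --pt "0.008 -0.0012 0 0.052 0"

```text
time_s: 22.25
tcp_pos: [0.6179, -0.0158, 0.0674]
eef_rot: [-180.0, 0.0, -173.3]
contact_force: [0.0, -0.2, -2.0]
gripper_width: 0.0156
```

Request:
step_arm --pt "0.008 0 0 0.002 0" --pt "0.008 0 0 0.004 0" --pt "0.008 0 0 0.004 0"

```text
time_s: 22.62
tcp_pos: [0.6181, -0.0158, 0.067]
eef_rot: [-180.0, 0.1, -173.2]
contact_force: [-10.9, 2.3, 23.2]
gripper_width: 0.0158
```

Request:
step_arm --pt "0.03 0 0 -0.003 0" --pt "0.045 0 0 -0.003 0" --pt "0.045 0 0 -0.02 0" --pt "0.045 0 0 -0.05 0" --pt "0.045 0 0 -0.1 0"

```text
time_s: 23.25
tcp_pos: [0.6171, -0.016, 0.1639]
eef_rot: [-180.0, -0.2, -173.3]
contact_force: [1.5, 0.7, -0.3]
gripper_width: 0.0446
```

Request:
step_arm --pt "0.04 0.03 -0.04 -0.02 0" --pt "0.04 0.06 -0.09 -0.03 0" --pt "0.04 0.09 -0.14 -0.03 0" --pt "0.04 0.12 -0.19 -0.03 0" --pt "0.04 0.15 -0.24 -0.03 0"

```text
time_s: 23.88
tcp_pos: [0.4962, -0.2733, 0.1949]
eef_rot: [-180.0, 0.1, -173.3]
contact_force: [0.6, -0.4, -0.3]
gripper_width: 0.04
```

```bash
python3 -c "
from h import *
c=snap('top','t11');s=snap('side','s11')
report('top',c,0.048,0.075,(.2,.68,-.2,.45))
report('side',s,0.048,0.075,(.2,.68,-.2,.45))
report('top',c,0.09,0.11,(.35,.5,-.42,-.25))
report('side',s,0.09,0.11,(.35,.5,-.42,-.25))
plan(.4218,-.328,.2,11.5)"
```

```text
top (array([662.3, 348.7]), 53.4, 9.7, -62.4) med [662.5 340.8  59.5] n 58 rgb [177 161 138]
top (array([617.9, -14.5]), 58.7, 16.1, 6.8) med [616.5 -15.6  70.3] n 141 rgb [94 87 80]
top (array([608.5,  54.5]), 59.5, 17.9, 2.0) med [608.   53.3  70.6] n 147 rgb [96 89 82]
top (array([600.1, 123.8]), 60.4, 18.2, 7.3) med [599.3 123.9  70.3] n 161 rgb [97 87 80]
top (array([438.5, 341. ]), 58.0, 16.6, 2.8) med [438.3 338.9  63.1] n 181 rgb [139 103  75]
top (array([243. , 271.8]), 59.2, 17.8, -29.8) med [244.2 270.7  58.3] n 162 rgb [246 243 111]
side (array([ 443.2, -170.5]), 58.7, 17.5, -30.0) med [ 442.8 -166.6   57. ] n 133 rgb [203 168   7]
side (array([ 313.7, -134.4]), 59.2, 20.6, -10.4) med [ 313.9 -130.4   56.9] n 153 rgb [161 124   5]
side (array([618. , -12.7]), 59.9, 16.7, 7.2) med [616.3  -8.7  64.6] n 288 rgb [34 31 30]
side (array([608.5,  54.6]), 60.2, 21.3, 7.4) med [607.2  60.1  65.1] n 339 rgb [32 30 31]
side (array([599.5, 126. ]), 59.7, 21.3, 12.4) med [598.4 130.3  65.9] n 387 rgb [32 29 30]
side (array([242.9, 271.2]), 59.8, 19.3, -33.4) med [244.2 274.5  57.9] n 411 rgb [215 185   4]
side (array([675.6, 331.9]), 10.1, 2.2, -23.5) med [676.7 331.4  67.8] n 28 rgb [209 190 162]
side (array([662.1, 377.2]), 58.0, 14.0, 65.9) med [661.6 387.5  61.8] n 404 rgb [160 144 124]
side (array([438.9, 340.3]), 58.9, 17.9, 3.9) med [439.  345.6  63.5] n 547 rgb [43 37 35]
top (array([ 421.6, -327.7]), 81.3, 18.1, -78.6) med [ 422.1 -326.1   99.6] n 234 rgb [110 101  89]
side (array([ 421.7, -326.4]), 83.7, 18.3, -79.2) med [ 421.5 -313.    99.7] n 92 rgb [75 60 49]
t 23.98 tcp [ 0.4945 -0.2755  0.1946] rpy [-179.96   -0.   -173.56] w 0.0401 F [ 0.5  0.2 -0.4]
delta tool [ 0.0782 -0.044  -0.0054] roll -0.0883 rows>= 2.0
```

View pics/s11.png

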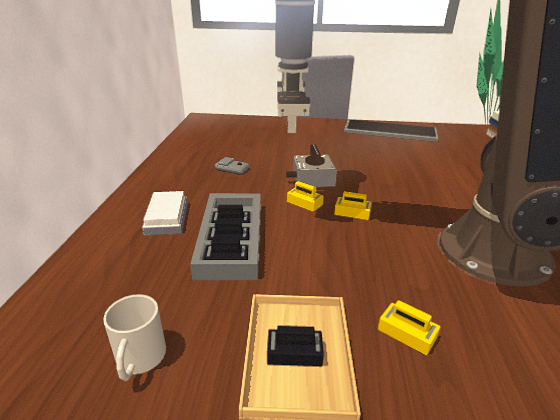

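View pics/t11.png

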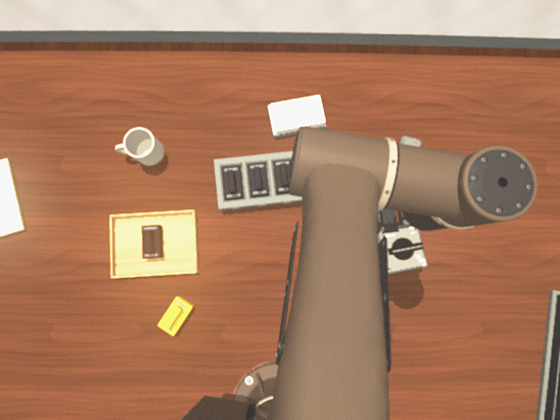

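All three flats are flush (rib tops 70.3–70.6 mm) and the charged pack stands in the tray. Now the handle: I'll turn the gripper about 95° to grip across the bar.

Request:
step_arm --pt "0.045 0.02 -0.01 0 -0.18" --pt "0.045 0.045 -0.025 0 -0.36" --pt "0.045 0.07 -0.04 0 -0.54" --pt "0.045 0.0775 -0.0435 0 -0.72" --pt "0.045 0.0775 -0.0435 0 -0.9"

```text
time_s: 24.6
tcp_pos: [0.4246, -0.3242, 0.1946]
eef_rot: [-179.9, 0.0, -121.4]
contact_force: [-0.6, -1.0, 0.7]
gripper_width: 0.0449
```

Request:
step_arm --pt "0.045 0 0 0 -0.18" --pt "0.045 0 0 0 -0.36" --pt "0.045 0 0 0 -0.54" --pt "0.045 0 0 0 -0.72" --pt "0.045 0 0 0 -0.758"

```text
time_s: 25.22
tcp_pos: [0.4254, -0.3237, 0.1945]
eef_rot: [-180.0, -0.0, -78.1]
contact_force: [0.4, -0.1, 0.3]
gripper_width: 0.045
```

```bash
python3 -c "
from h import *
plan(.4217,-.3275,.091,-78.5); print(r.get_state()['joints'])"
```

```text
t 25.23 tcp [ 0.4254 -0.3237  0.1945] rpy [-1.7996e+02 -3.0000e-02 -7.8100e+01] w 0.045 F [ 0.4 -0.1  0.3]
delta tool [0.0029 0.0044 0.1035] roll 0.0069 rows>= 2.0
[-1.62407370e+01  9.66179495e+00 -2.12812841e+01  1.15065955e-02
 -5.90051700e+01  2.81320270e+01]
```

Request:
step_arm --pt "0.045 0.003 0.0044 0.03 0.007" --pt "0.045 0.003 0.0044 0.065 0.007" --pt "0.045 0.003 0.0044 0.09 0.007" --pt "0.045 0.003 0.0044 0.1025 0.007" --pt "0.045 0.003 0.0044 0.1025 0.007"

```text
time_s: 25.85
tcp_pos: [0.4213, -0.3276, 0.091]
eef_rot: [180.0, 0.0, -78.7]
contact_force: [-0.2, 0.6, -0.1]
gripper_width: 0.0451
```

Request:
step_arm --pt "0.045 0 0 0 0" --pt "0.012 0 0 0 0" --pt "0.012 0 0 0 0" --pt "0.012 0 0 0 0" --pt "0.012 0 0 0 0"

```text
time_s: 26.48
tcp_pos: [0.421, -0.3278, 0.0913]
eef_rot: [180.0, -0.0, -78.7]
contact_force: [-1.1, -0.0, 4.6]
gripper_width: 0.0176
```

```bash
python3 -c "
from h import *
plan(.4217,-.3275,.091,-78.5)
s=snap('side','s12')"
```

```text
t 26.48 tcp [ 0.421  -0.3278  0.0913] rpy [179.98  -0.   -78.72] w 0.0176 F [-1.1 -0.   4.6]
delta tool [-0.0001 -0.0008  0.0003] roll -0.0039 rows>= 1.0
```

View pics/s12.png

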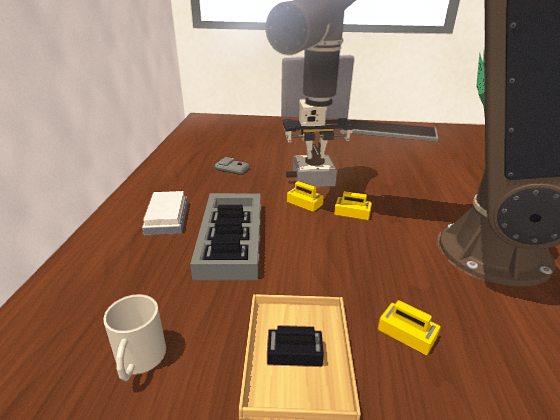

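The jaws hold the bar at (316,158). Turn it clockwise.

Request:
step_arm --pt "0.012 0 0 0 0.12" --pt "0.012 0 0 0 0.28" --pt "0.012 0 0 0 0.44" --pt "0.012 0 0 0 0.6" --pt "0.012 0 0 0 0.76"

```text
time_s: 27.15
tcp_pos: [0.4222, -0.328, 0.0913]
eef_rot: [-179.9, 0.0, -122.5]
contact_force: [1.5, -2.2, 0.1]
gripper_width: 0.0179
```

Request:
step_arm --pt "0.012 0 0 0 0.16" --pt "0.012 0 0 0 0.32" --pt "0.012 0 0 0 0.48" --pt "0.012 0 0 0 0.64" --pt "0.012 0 0 0 0.77"

```text
time_s: 27.78
tcp_pos: [0.4229, -0.3289, 0.0914]
eef_rot: [-179.8, 0.1, -166.6]
contact_force: [4.0, -9.3, -5.2]
gripper_width: 0.0182
```

Request:
step_arm --pt "0.012 0 0 0 0" --pt "0.012 0 0 0 0"

```text
time_s: 28.02
tcp_pos: [0.4229, -0.329, 0.0913]
eef_rot: [-179.8, 0.1, -166.4]
contact_force: [4.0, -7.4, -3.8]
gripper_width: 0.018
```

Turned about 88°. Release, rise and back away.

Request:
step_arm --pt "0.03 0 0 0 0" --pt "0.045 0 0 0 0" --pt "0.045 0 0 -0.02 0" --pt "0.045 0 0 -0.06 0" --pt "0.045 0 0 -0.11 0"

```text
time_s: 28.65
tcp_pos: [0.4205, -0.3272, 0.2014]
eef_rot: [179.9, -0.1, -166.4]
contact_force: [0.8, -0.2, -0.0]
gripper_width: 0.045
```

Request:
step_arm --pt "0.045 0 -0.04 -0.02 0" --pt "0.045 0 -0.09 -0.04 0" --pt "0.045 0 -0.14 -0.06 0" --pt "0.045 0 -0.19 -0.06 0" --pt "0.045 0 -0.24 -0.06 0"

```text
time_s: 29.28
tcp_pos: [0.4781, -0.5622, 0.2612]
eef_rot: [180.0, 0.0, -166.4]
contact_force: [1.3, -0.5, 0.2]
gripper_width: 0.0449
```

```bash
python3 -c "
from h import *
c=snap('top','t13');s=snap('side','s13')
report('top',c,0.048,0.075,(.2,.68,-.2,.45))
report('side',s,0.048,0.075,(.2,.68,-.2,.45))
report('top',c,0.088,0.11,(.35,.5,-.42,-.25))
report('side',s,0.088,0.11,(.35,.5,-.42,-.25))
report('top',c,0.05,0.064,(.3,.55,-.45,-.2))
print([(np.round(d['location'],3),d['p']) for d in spotter.tip_of('top','flat1')])
plan(.4218,-.328,.2,11.5)"
```

```text
top (array([662.2, 349.6]), 56.1, 11.4, -64.1) med [662.5 341.5  61.2] n 56 rgb [173 157 134]
top (array([617.6, -14.6]), 58.5, 16.0, 6.5) med [616.1 -15.6  70.7] n 142 rgb [94 87 80]
top (array([609.1,  54.5]), 60.7, 15.9, 6.9) med [607.6  53.3  70.8] n 145 rgb [95 87 81]
top (array([600.1, 124.9]), 60.1, 16.6, 6.9) med [598.6 123.9  70.6] n 158 rgb [95 85 78]
top (array([438.6, 340.8]), 58.0, 16.9, 2.6) med [438.3 338.8  63. ] n 182 rgb [136 100  74]
top (array([ 443.6, -171.8]), 59.8, 16.3, -31.2) med [ 443.4 -170.7   58.5] n 147 rgb [246 244 113]
top (array([ 313.6, -135.5]), 59.6, 16.6, -11.5) med [ 313.5 -134.1   58.7] n 156 rgb [246 244 109]
top (array([243.1, 271.6]), 59.7, 17.6, -30.2) med [244.2 270.3  58.3] n 161 rgb [246 243 108]
side (array([ 443.3, -170.6]), 61.3, 18.9, -31.6) med [ 443.3 -166.9   57.5] n 132 rgb [207 175   8]
side (array([ 314.2, -134.1]), 59.0, 19.4, -9.2) med [ 314.1 -130.5   57. ] n 150 rgb [205 176   6]
side (array([618.2, -12.7]), 60.0, 18.7, 7.8) med [617.   -9.1  64.2] n 289 rgb [36 32 32]
side (array([608.4,  54.7]), 60.0, 21.1, 8.0) med [607.1
[... 507 characters left out ...]
rray([ 422.1, -328.9]), 83.4, 19.8, 11.3) med [ 424.6 -326.9   99.1] n 254 rgb [164 152 132]
side (array([ 423.3, -328.6]), 81.8, 25.1, 12.3) med [ 420.9 -323.1   97. ] n 155 rgb [89 72 61]
top (array([ 421.9, -328.1]), 116.4, 115.9, 11.5) med [ 420.2 -314.1   58.8] n 1348 rgb [240 237 229]
[(array([ 0.444, -0.172, -0.002]), 0.93), (array([0.598, 0.125, 0.015]), 0.84), (array([0.612, 0.052, 0.013]), 0.78), (array([ 0.617, -0.014,  0.012]), 0.71), (array([ 0.425, -0.327,  0.082]), 0.71), (array([ 0.31 , -0.138, -0.   ]), 0.67)]
t 29.43 tcp [ 0.4774 -0.5625  0.2584] rpy [ 1.7985e+02 -1.0000e-01 -1.6650e+02] w 0.0453 F [ 0.3  0.4 -0.3]
delta tool [-0.0008  0.2408  0.0591] roll 0.0349 rows>= 4.0
```

View pics/t13.png

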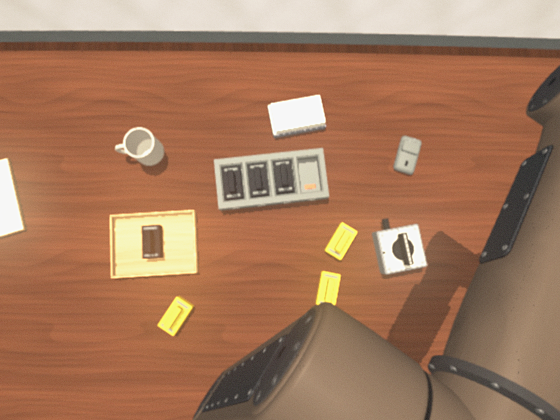

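View pics/s13.png

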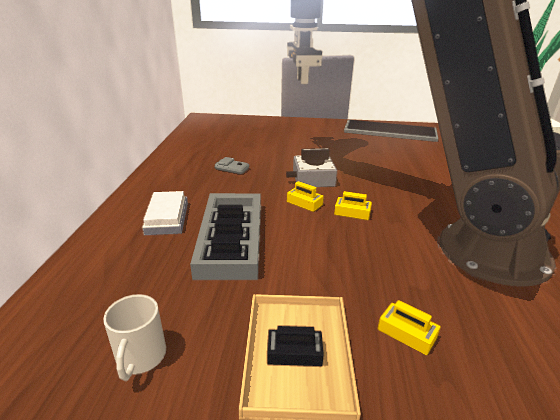

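Everything is in place. Packs sit in bays 4, 3 and 2 at (233,181), (259,178) and (284,175), and the handle bar at (405,249) points away, in line with the box's x axis. Handing in.

```bash
python3 -c "
from h import *
print(workorder.close_job()); print(r.get_state()['time_s'])"
```

```text
the job is handed in; nothing more can be done
None
the job is handed in; nothing more can be done
```

The swap is done and handed in, at about 29 s of the 210 s allowed.

- **Isolator:** it was already off at the start, so I didn't turn it before moving packs. After the last pack was in, I turned it on. The bar now measures 11.3° against the box's 11.5°, which puts it at the on stop.
- **Charged pack:** there was only one, in bay 3. It now stands upright in the tray, with its rib top at about 63 mm, as expected.
- **Flat packs:** there were three, pressed into bays 4, 3 and 2, and bay 1 stays empty. Each bottomed out against 23–27 N. Their rib tops measure 70.6–70.8 mm against 70 mm expected, so they are flush.
- **Left alone:** I didn't touch the yellow look-alikes, mug, books or mouse.

None of the final checks failed. The two cameras disagree by about 2 mm on sideways positions, which is within their calibration. I saw neither a knocked pack nor a slackened grip during the run.

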